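# Fetch the oilstone from its slide-lid box

### The arm

A 7-joint arm with a two-finger parallel gripper is mounted at the origin on the work surface. World frame = base frame: x ahead of the robot, y to its left, z up, the work surface at z = 0. Lengths are in m, angles in rad, forces in N, time in s.
With the tool pointing down it reaches from about 0.425 to 0.875 m from the base axis. Payload 4.7 kg.
Tool frame: the origin (TCP) lies midway between the tips of the shut fingers; the grasp point (between the pads) lies 19 mm behind it (ctrl.grip_point_offset is the distance from the TCP to the grasp point, in m); z points along the fingers, y is the line along which they close (so a half turn about z gives the same grasp; the last joint's range is limited). The gripper opens to 87 mm and grips with 3 to 60 N. Pads are 19 mm wide; open, the fingers measure 117 mm over their backs; the gripper's body (75 mm by 190 mm) begins 51 mm behind the grasp point.
Start: joints at [-1.299, 0.321, -0.07, 1.45, 0.023, 1.371, -0.057], TCP at [0.166, 0.629, 0.192] pointing down, gripper open.
Joint ranges: [-2.86, 2.86], [-0.3, 2.09], [-1.38, 1.24], [0.06, 2.45], [-1.56, 4.7], [0.09, 2.05], [-2.69, 2.69]. Speed limits (rad/s): [2.57, 2.57, 3.14, 3.14, 3.14, 3.14, 3.14].

### API

Orientations are given as a rotation vector (axis times angle).
In Python, from bench import ctrl gives the robot as it stands.
- The arm moves only by the tool move_arm, never from a script. Its argument "increments" is text: rows parted by semicolons, each of 7 numbers parted by spaces: the shift along the world's x, y, z in mm, then the turn, a rotation vector about the world's x, y, z in degrees, then the closure in counts, from 0 (fully open) to 255 (shut). A call has exactly 8 rows; each row shifts and turns the commanded pose from where the row before left it; what a row does not reach is not made up. A row lasts 1/12 s, in which the tool goes at most 41.7 mm and 7.16 degrees, less where a joint would pass 70% of its speed; a pose out of reach is approached as far as the arm can. A call with a gripper value outside its range is refused whole. The fingers move at their own pace and stop on an object; "grip_force" is the grip in N (left out, the last holds). Time passes only in rows, so rows that do not move let the fingers close, or fill a call up. It gives the time, the measured TCP pose, the force, the opening and the grip force at its end, in the units of the state.
- ctrl.get_state(): the state, without advancing time (a new reading comes with each control period).
- ctrl.get_image(name): name is "scene" or "top" or "wrist"; returns a dict with "frame" (420x560x3 uint8, red, green, blue), "depth" (420x560 float32, m along the optical axis (not along the pixel's ray), 0 where there is no reading), "fx", "fy", "cx", "cy" (pixels), "position" and "orientation" of the camera in the world. Camera axes: x right, y down, z forward; pixel columns grow to the right and rows downward; lengths in m; the calibration is good to about 2 mm. A picture is of the moment at which its call begins.
- ctrl.close_job(): hands the job in; it is judged then, once.
Trained networks look in a picture, given as the dict that the camera call returned (one of the last four; its "shot" number tells which), for a name from the list of things; names that differ only in an ending like _2 or _b are one class to them, and where a whole thing is asked for, a point or a joint stands for the part that bears it (a point fixed in the world has none). Each returns a list of dicts, best first, with "score" (0 to 1); they miss things now and then, are a little off and sometimes report something else, mostly with a low value. They report only what shows in the picture. A call takes as long as a camera call. They do not tell look-alikes from the thing itself.
- ctrl.find_in(target, picture): "centre" ([x, y, z] in m, in world coordinates, good to about 4 mm: the middle of the surface that is visible of it).
- ctrl.silhouettes(target, picture): "region" (420x560 bool, what is visible of it).
The state is a dict: "time": time; "joint_positions": joint angles; "qd": joint speeds; "joint_torque": joint torques, N m; "position": TCP position; "tool_rot": TCP orientation; "ft_force": force on the tool from outside, world axes, zero at the start; "torque": the same for the moment, N m; "grip_width": opening from 0.0 (shut) to 1.0 (fully open); "grip_force": force on a finger pad.
Only numpy, scipy, OpenCV 4.12 (cv2) and the standard library are available. Lean on these libraries where they do the work, as an engineer would, in place of code of your own. Each camera call takes 0.05 s, during which the arm holds its last target. There are 200 camera calls.

### The job

Get the joiner's oilstone ready for honing: slide the lid of the larger of the two slide-lid wooden boxes out along its grooves and lay it flat on the bench. Then lift the oilstone out and set it down, without dropping it, on the low sharpening board, lying flat and lengthwise between the board's two end cleats and wholly on the board.

Things in the scene. Friction and masses are not known exactly. Their poses are not given: they have to be found in the camera images.
- box: Larger slide-lid wooden box, fixed, 184 (own x) x 144 (y) x 52 mm high; the other is 130 x 100. Origin: centre of underside, z up. Floor 6, walls 12 thick, inside 160 x 120. Grooves 6 deep in both side walls and the -x end, heights 38 to 46.5, lips above. The +x end is only 38 high: the lid slides out along +x and nowhere else; the bench there is free for 270 mm.
- lid: Loose lid of that box, 0.1 kg, 176 (x) x 129 (y) x 6 mm; play 3 mm sideways, 2.5 up. Across its middle a grip bar 16 thick (x), 60 long (y), 28 tall, top 34 above the underside. Origin: centre of underside; axes as the box's. Starts 4 to 24 mm towards box +x of the box's origin, 38 above the bench (shut or up to 20 open); out of the grooves at 180 mm.
- stone: Oilstone, plain grey block 125 (x) x 40 (y) x 25 mm high, 0.3 kg, lying flat and loose on the floor of the larger box, hidden by the lid, lengthwise to the box within 10 degrees; at least 20 mm free at every point of its long sides, about 33 to 47 beside its middle. Origin: centre of underside, z up.
- board: Sharpening board, fixed to the bench: flat wood 195 (x) x 80 (y) x 16 mm thick, a cleat across each end (20 wide, standing 10 above the board), 155 mm free between the cleats. Origin: centre of underside, z up.
Not all that is in view belongs to the job. What is shaped like the lid but turquoise or yellow is not meant.

How it is judged:
By the outcome, as a careful person would: the job done as asked, in the order asked, and still so for the second after the job is handed in, with the robot touching nothing.
It also fails if it takes over 53 s, if anything falls off the work surface, if the arm or the gripper's body presses on something with over 40 N, if the wrist force passes 120 N, or if a joint passes its speed limit or range.

## Working session

There is one attempt and no reset: what is moved stays moved. The work goes in short steps, Python scripts to look and compute and a tool call to move; the robot and the scene stay as the last step left them, time stands still between calls to the robot, and variables do not carry over. Pictures are saved under pics/ and viewed, at most 10 in all, crops included, and the job is handed in when it is done.

Besides the shell and the picture viewer there is one more tool, called after "Request:" as name(argument=value, ...) on one line, values as JSON. move_arm: Moves the arm, as the interface text tells. Its arguments: {"type":"object","properties":{"increments":{"type":"string"},"grip_force":{"type":"number"}},"required":["increments"]}

```bash
ls; mkdir -p pics; cat > h.py <<'E'
import numpy as np, cv2
from scipy.spatial.transform import Rotation as R
from bench import ctrl
def cloud(p):
    d=p["depth"]; v,u=np.mgrid[:d.shape[0],:d.shape[1]]
    c=np.stack([(u-p["cx"])/p["fx"]*d,(v-p["cy"])/p["fy"]*d,d],-1)
    o=np.array(p["orientation"],float)
    r=R.from_rotvec(o) if o.shape==(3,) else (R.from_matrix(o) if o.shape==(3,3) else R.from_quat(o))
    w=c@r.as_matrix().T+np.array(p["position"]); w[d<=0]=np.nan
    return w
def save(p,n,crop=None,k=1):
    f=p["frame"]
    if crop: a,b,c,d=crop; f=f[b:d,a:c]
    cv2.imwrite("pics/"+n,cv2.cvtColor(cv2.resize(f,None,fx=k,fy=k),cv2.COLOR_RGB2BGR))
E
python3 - <<'E'
from h import *
ps={n:ctrl.get_image(n) for n in ("top","scene")}
for n,p in ps.items():
    save(p,n+"0.png"); print(n,p["position"],p["orientation"],p["fx"])
    for t in ("box","lid","stone","board"):
        for r in ctrl.find_in(t,p)[:4]: print(t,np.round(r["centre"],3),round(r["score"],2))
w=cloud(ps["top"]); np.save("w.npy",w)
s=ctrl.get_state(); print(s)
E
```

```text
pics
top [ 0.32824929 -0.02479652  1.22567496] [-2.12923025  2.17584919 -0.09072565] 504.28693420877664
box [ 0.515 -0.024  0.054] 0.7
lid [ 0.288 -0.421  0.008] 0.89
board [ 0.489 -0.231  0.016] 0.56
scene [ 0.90334246 -0.34071094  0.73730839] [-2.22371104 -1.14049669  0.42146024] 380.9150533203517
box [ 0.603 -0.036  0.046] 0.71
lid [ 0.3   -0.427  0.006] 0.86
lid [0.298 0.404 0.007] 0.72
lid [0.552 0.016 0.042] 0.66
board [ 0.494 -0.23   0.017] 0.84
{'time': 0.5, 'joint_positions': array([-1.2989111 ,  0.32102577, -0.07009307,  1.45054095,  0.02260238,
        1.37081664, -0.05694467]), 'qd': array([-0.00429007, -0.00271778, -0.00100201,  0.00062518, -0.00011563,
       -0.0002539 ,  0.00110166]), 'joint_torque': array([ 1.66771019e-04, -4.90609789e+01, -4.02610162e-01, -3.12461329e+01,
       -6.35691709e-02,  3.47512343e-02,  4.59351213e-05]), 'position': array([0.16574074, 0.62850764, 0.19194914]), 'tool_rot': array([ 4.03849400e-01,  3.11547642e+00, -1.48209871e-05]), 'ft_force': array([ 0.1592509 ,  0.11401977, -0.09610589]), 'torque': array([ 0.03755918, -0.01116778,  0.00894946]), 'grip_force': 0.0, 'grip_width': 1.0065341521535132}
```

View pics/top0.png

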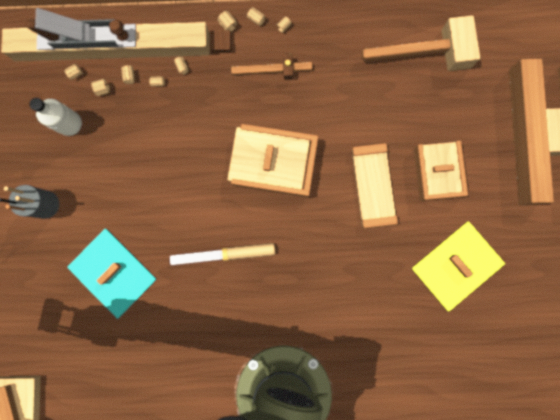

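View pics/scene0.png

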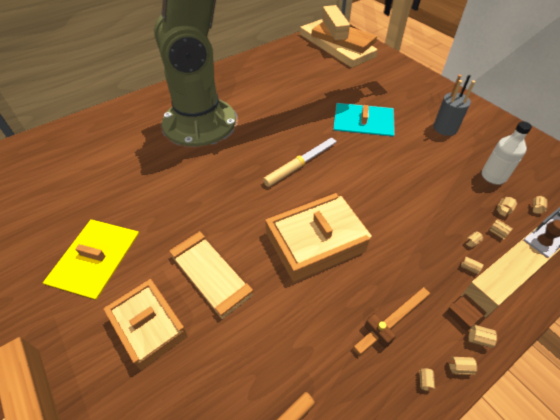

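Larger box is at top pixel (273,160), with its lid flush at the left end (world +y) and the lip frame on the other three sides. The smaller one is at (443,170). The turquoise (111,273) and yellow (459,266) plates are decoys, and the board is at (375,186). Next I measure the sizes and check a crop.

```bash
python3 - <<'E'
from h import *
p=ctrl.get_image("top"); w=cloud(p); save(p,"crop1.png",(210,110,480,250),2.9)
def rect(m,n):
    q=(w[m][:,:2]*1000).astype(np.float32); (c,s,a)=cv2.minAreaRect(q); z=w[m][:,2]
    print(n,len(q),np.round(c,1),np.round(s,1),round(a,1),"z",np.round(np.percentile(z,[5,50,95]),4))
    return q
V,U=np.mgrid[:420,:560]
reg=(U>215)&(U<330)&(V>115)&(V<205); z=w[...,2]
rect(reg&(z>.03),"box"); rect(reg&(z>.0485)&(z<.06),"rim"); rect(reg&(z>.064),"bar")
rect(reg&(z>.040)&(z<.0475),"lidlevel")
r2=(U>340)&(U<408)&(V>135)&(V<235); rect(r2&(z>.010),"board"); rect(r2&(z>.021),"cleats")
r3=(U>408)&(U<480)&(V>130)&(V<210); rect(r3&(z>.03),"small")
for t in ("box","lid","board"):
    for s in ctrl.silhouettes(t,p)[:4]:
        v,u=np.nonzero(s["region"]); print(t,round(s["score"],2),len(u),u.mean().round(),v.mean().round())
E
```

```text
box 4812 [552.2  13.6] [194.9 145.3] 79.5 z [0.0401 0.0447 0.0556]
rim 1048 [552.   11.4] [190.4 144.8] 79.5 z [0.049  0.0517 0.0558]
bar 179 [553.3  22.6] [16.2 60.1] 79.2 z [0.0675 0.0718 0.0752]
lidlevel 3190 [551.2  14.1] [194.  142.4] 79.6 z [0.0407 0.0437 0.0468]
board 2714 [ 487.4 -230. ] [195.6  81.8] 5.6 z [0.012  0.0165 0.0274]
cleats 593 [ 487.4 -230. ] [195.5  81.3] 5.5 z [0.0216 0.0257 0.0297]
small 2447 [ 516.8 -385.7] [130.3 102.8] 3.9 z [0.0361 0.0411 0.0549]
box 0.93 1287 286.0 165.0
lid 0.73 3738 268.0 159.0
lid 0.6 4093 458.0 266.0
lid 0.57 3875 112.0 273.0
board 0.6 2732 374.0 186.0
```

View pics/crop1.png

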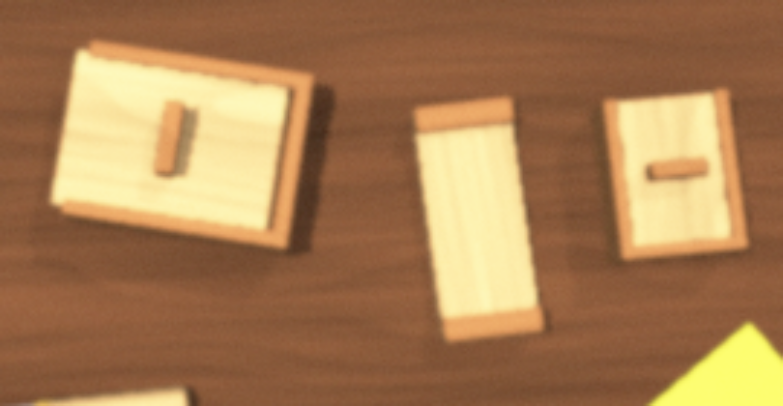

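The crop agrees: the larger box is 195 long with its lid (about 15 mm open) and 145 wide. The bar is at (553,23), the board is 195×82 at (487,-230), and the box's +x axis points at 79.5°. The lid slides out towards world +y. I move above the bar now.

Request:
move_arm(increments="16 -25 -1.5 0 0 0.18 0; 16 -25 -1.5 0 0 0.18 0; 16 -25 -1.5 0 0 0.18 0; 16 -25 -1.5 0 0 0.18 0; 16 -25 -1.5 0 0 0.18 0; 16 -25 -1.5 0 0 0.18 0; 16 -25 -1.5 0 0 0.18 0; 16 -25 -1.5 0 0 0.18 0", grip_force=30)

```text
time: 1.37
position: [0.2944, 0.4273, 0.1802]
tool_rot: [0.364, 3.12, 0.001]
ft_force: [-1.0, -0.3, 0.2]
grip_width: 0.997
grip_force: 0.0
```

Request:
move_arm(increments="16 -25 -1.5 0 0 0.18 0; 16 -25 -1.5 0 0 0.18 0; 16 -25 -1.5 0 0 0.18 0; 16 -25 -1.5 0 0 0.18 0; 16 -25 -1.5 0 0 0.18 0; 16 -25 -1.5 0 0 0.18 0; 16 -25 -1.5 0 0 0.18 0; 16 -25 -1.5 0 0 0.18 0")

```text
time: 2.03
position: [0.4224, 0.2273, 0.1683]
tool_rot: [0.325, 3.124, 0.001]
ft_force: [0.3, -0.1, -0.7]
grip_width: 1.0
grip_force: 0.0
```

Request:
move_arm(increments="16 -25 -1.5 0 0 0.18 0; 16 -25 -1.5 0 0 0.18 0; 16 -25 -1.5 0 0 0.18 0; 16 -25 -1.5 0 0 0.18 0; 16 -25 -1.5 0 0 0.18 0; 16 -25 -1.5 0 0 0.18 0; 16 -25 -1.5 0 0 0.18 0; 0 0 0 0 0 0 0")

```text
time: 2.7
position: [0.5362, 0.0465, 0.1577]
tool_rot: [0.304, 3.124, -0.005]
ft_force: [-0.5, -1.1, -0.8]
grip_width: 1.004
grip_force: 0.0
```

```bash
cat >> h.py <<'E'
def rect(w,m,n):
    q=(w[m][:,:2]*1000).astype(np.float32)
    if len(q)<20: print(n,len(q)); return
    (c,s,a)=cv2.minAreaRect(q); z=w[m][:,2]
    print(n,len(q),np.round(c,1),np.round(s,1),round(a,1),"z",np.round(np.percentile(z,[5,50,95]),4))
def pose():
    s=ctrl.get_state(); m=R.from_rotvec(s["tool_rot"]).as_matrix()
    print("TCP",np.round(s["position"]*1000,1),"yaw y",round(np.degrees(np.arctan2(m[1,1],m[0,1])),1),"z",np.round(m[:,2],3),"w",round(s["grip_width"],3),"t",s["time"])
E
python3 - <<'E'
from h import *
pose(); p=ctrl.get_image("wrist"); w=cloud(p); save(p,"wrist1.png")
near=np.hypot(w[...,0]-.553,w[...,1]-.023)<.05
rect(w,near&(w[...,2]>.062)&(w[...,2]<.085),"bar"); rect(w,near&(w[...,2]<.05),"lid")
E
```

```text
TCP [536.2  46.5 157.7] yaw y 78.9 z [ 0.002 -0.004 -1.   ] w 1.004 t 2.7
bar 1255 [551.5  22.5] [16.1 60. ] 79.4 z [0.0693 0.0723 0.0735]
lid 6942 [553.2  23.1] [99.5 99.5] 32.9 z [0.0434 0.0445 0.0456]
```

View pics/wrist1.png

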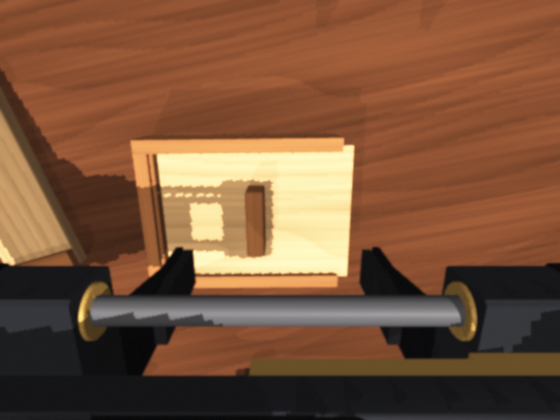

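Wrist view: the bar is at (256,220), the lid is open to the right, and the measured bar matches its given size. I go down next.

Request:
move_arm(increments="4 -6 -10 0 0 0.5 0; 4 -6 -10 0 0 0 0; 4 -6 -10 0 0 0 0; 4 -6 -10 0 0 0 0; 0 0 -10 0 0 0 0; 0 0 -10 0 0 0 0; 0 0 0 0 0 0 0; 0 0 0 0 0 0 0")

```text
time: 3.42
position: [0.549, 0.0299, 0.0966]
tool_rot: [-0.276, -3.128, 0.001]
ft_force: [-0.5, -0.3, -0.4]
grip_width: 0.996
grip_force: 0.0
```

```bash
python3 -c "
from h import *
pose()"
```

```text
TCP [549.   29.9  96.6] yaw y 79.9 z [-0.002 -0.    -1.   ] w 0.996 t 3.4167
```

Request:
move_arm(increments="1 -2.5 -8 0 0 -0.4 0; 1 -2.5 -8 0 0 0 0; 1 -2.5 -8 0 0 0 0; 0 0 -8 0 0 0 0; 0 0 -8 0 0 0 0; 0 0 -8 0 0 0 0; 0 0 0 0 0 0 255; 0 0 0 0 0 0 255")

```text
time: 4.08
position: [0.5522, 0.0221, 0.0488]
tool_rot: [-0.288, -3.127, 0.001]
ft_force: [-0.3, 0.1, -0.2]
grip_width: 0.918
grip_force: 0.0
```

Request:
move_arm(increments="0 0 0 0 0 0 255; 0 0 0 0 0 0 255; 0 0 0 0 0 0 255; 0 0 0 0 0 0 255; 0 0 0 0 0 0 255; 0 0 0 0 0 0 255; 0 0 0 0 0 0 255; 0 0 0 0 0 0 255")

```text
time: 4.75
position: [0.5528, 0.022, 0.0495]
tool_rot: [0.288, 3.128, 0.0]
ft_force: [0.2, -0.8, 0.4]
grip_width: 0.322
grip_force: 0.0
```

Request:
move_arm(increments="0 0 0 0 0 0 255; 0 0 0 0 0 0 255; 0 0 0 0 0 0 255; 0 0 0 0 0 0 255; 0 0 0 0 0 0 255; 0 0 0 0 0 0 255; 0 0 0 0 0 0 255; 0 0 0 0 0 0 255")

```text
time: 5.42
position: [0.5527, 0.022, 0.0495]
tool_rot: [0.288, 3.128, 0.0]
ft_force: [0.1, -0.4, -1.1]
grip_width: 0.005
grip_force: 0.0
```

The fingers closed fully and missed the bar, so I look before doing anything else.

```bash
python3 - <<'E'
from h import *
pose(); p=ctrl.get_image("wrist"); w=cloud(p); q=ctrl.get_image("scene")
a=p["frame"]; b=cv2.resize(q["frame"][150:320,220:420],(494,420))
cv2.imwrite("pics/c2.png",cv2.cvtColor(cv2.resize(np.hstack([a,b]),(800,319)),cv2.COLOR_RGB2BGR))
near=np.hypot(w[...,0]-.553,w[...,1]-.023)<.2
rect(w,near&(w[...,2]>.062)&(w[...,2]<.078),"bar")
w=cloud(q);near=np.hypot(w[...,0]-.553,w[...,1]-.023)<.08
rect(w,near&(w[...,2]>.062)&(w[...,2]<.078),"barscene")
E
```

```text
TCP [552.7  22.   49.5] yaw y 79.5 z [ 0.  0. -1.] w 0.005 t 5.4167
bar 1454 [534.8  25.7] [16.  26.2] 80.2 z [0.0672 0.0722 0.0733]
barscene 134 [551.1  21.9] [16.1 59.6] 80.5 z [0.0637 0.0712 0.0737]
```

View pics/c2.png

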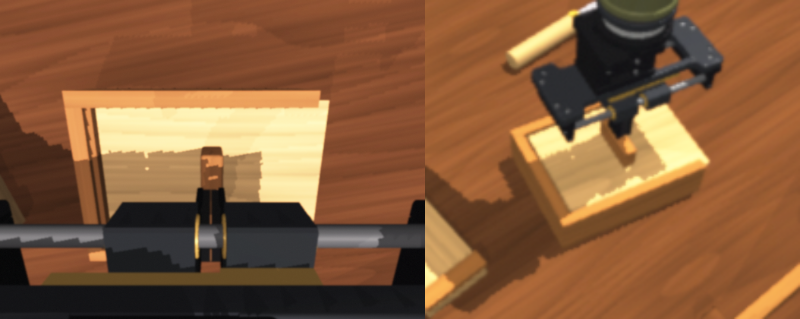

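```bash
python3 - <<'E'
from h import *
p=ctrl.get_image("wrist"); w=cloud(p); save(p,"c3.png",(220,170,340,360),3.1)
u=np.array([np.cos(np.radians(79.5)),np.sin(np.radians(79.5))]); v=np.array([-u[1],u[0]])
d=(w[...,:2]-[.5527,.022])*1000; a=d@u; b=d@v
for row in (200,230,250,270,290,310,330,345):
    print(row,[(c,round(float(a[row,c])),round(float(b[row,c])),round(float(w[row,c,2]*1000))) for c in range(250,316,6)])
E
```

```text
200 [(250, -17, 26, 44), (256, -13, 26, 45), (262, -10, 26, 44), (268, -6, 31, 65), (274, -2, 31, 64), (280, 1, 31, 64), (286, 4, 31, 64), (292, 7, 31, 62), (298, 12, 26, 45), (304, 15, 26, 44), (310, 19, 26, 45)]
230 [(250, -18, 6, 45), (256, -14, 6, 44), (262, -10, 6, 45), (268, -6, 17, 73), (274, -2, 17, 73), (280, 1, 17, 72), (286, 4, 17, 73), (292, 7, 17, 73), (298, 12, 7, 45), (304, 16, 6, 45), (310, 20, 6, 44)]
250 [(250, -18, -7, 46), (256, -14, -7, 44), (262, -8, 11, 85), (268, -5, 9, 81), (274, -2, 9, 82), (280, 1, 9, 81), (286, 4, 9, 81), (292, 7, 11, 85), (298, 12, -8, 44), (304, 16, -8, 44), (310, 20, -7, 44)]
270 [(250, -8, 37, 157), (256, -6, 38, 159), (262, -7, 11, 106), (268, -5, 9, 103), (274, -2, 9, 102), (280, 1, 9, 104), (286, 3, 9, 103), (292, 6, 10, 104), (298, 5, 37, 158), (304, 7, 37, 158), (310, 8, 38, 158)]
290 [(250, -7, 37, 168), (256, -6, 37, 169), (262, -5, 34, 164), (268, -4, 9, 121), (274, -2, 9, 120), (280, 0, 9, 121), (286, 3, 10, 121), (292, 4, 31, 157), (298, 4, 37, 169), (304, 6, 37, 168), (310, 7, 37, 168)]
310 [(250, -7, 35, 174), (256, -6, 35, 174), (262, -5, 31, 168), (268, -3, 30, 167), (274, -1, 31, 168), (280, 0, 30, 167), (286, 2, 31, 168), (292, 3, 31, 167), (298, 4, 34, 172), (304, 6, 35, 174), (310, 7, 35, 174)]
330 [(250, -7, 30, 175), (256, -6, 30, 174), (262, -5, 23, 165), (268, -4, -3, 130), (274, -2, -3, 130), (280, 0, -3, 130), (286, 3, -3, 129), (292, 4, 7, 143), (298, 4, 29, 173), (304, 6, 30, 175), (310, 7, 30, 174)]
345 [(250, -7, 25, 174), (256, -6, 25, 173), (262, -6, 7, 151), (268, -9, -114, 0), (274, -4, -114, 1), (280, 1, -115, 0), (286, 6, -114, 1), (292, 4, 2, 145), (298, 4, 26, 174), (304, 6, 26, 175), (310, 7, 26, 175)]
```

View pics/c3.png

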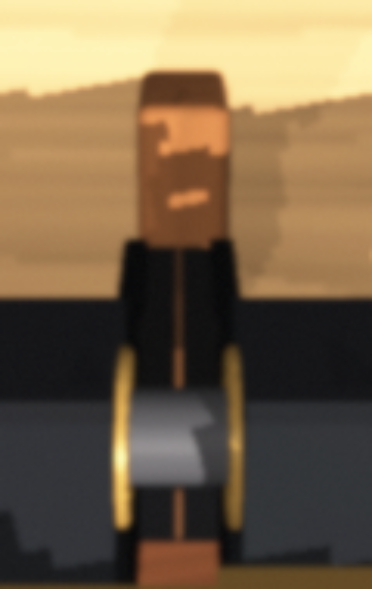

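The fingers are shut and look as if they end about at the bar top (z≈73), though the TCP reads 49.5. I lift a little and measure where the tips really are.

Request:
move_arm(increments="0 0 10 0 0 0 255; 0 0 10 0 0 0 255; 0 0 10 0 0 0 255; 0 0 10 0 0 0 255; 0 0 10 0 0 0 255; 0 0 0 0 0 0 255; 0 0 0 0 0 0 255; 0 0 0 0 0 0 255")

```text
time: 6.23
position: [0.5525, 0.0221, 0.0994]
tool_rot: [-0.288, -3.128, -0.0]
ft_force: [0.6, 0.3, -0.2]
grip_width: 0.005
grip_force: 0.0
```

```bash
python3 - <<'E'
from h import *
pose(); p=ctrl.get_image("wrist"); w=cloud(p); q=ctrl.get_image("scene")
a=p["frame"][120:360,180:380]; b=q["frame"][150:320,240:400]
a=cv2.resize(a,(400,480));b=cv2.resize(b,(400,425));b=np.vstack([b,np.zeros((55,400,3),np.uint8)])
cv2.imwrite("pics/c4.png",cv2.cvtColor(np.hstack([a,b]),cv2.COLOR_RGB2BGR))
near=np.hypot(w[...,0]-.553,w[...,1]-.023)<.08
rect(w,near&(w[...,2]>.062)&(w[...,2]<.078),"bar")
for row in range(170,320,8): print(row,np.round(w[row,[272,280,288]]*1000).astype(int).tolist())
wq=cloud(q); m=(np.hypot(wq[...,0]-.5527,wq[...,1]-.022)<.022)&(wq[...,2]>.078)&(wq[...,2]<.15)
print("scene tip z pct",np.percentile(wq[m][:,2],[0,1,5,50]),m.sum())
s=ctrl.get_state(); print(s["ft_force"],s["joint_positions"])
E
```

```text
TCP [552.5  22.1  99.4] yaw y 79.5 z [-0.  0. -1.] w 0.005 t 6.2333
bar 1601 [545.4  23.6] [15.9 47.6] 79.7 z [0.0702 0.0723 0.0734]
170 [[518, 24, 45], [519, 30, 44], [520, 36, 45]]
178 [[521, 23, 55], [523, 29, 54], [524, 35, 53]]
186 [[523, 23, 73], [524, 28, 72], [525, 34, 72]]
194 [[528, 22, 72], [529, 28, 72], [530, 33, 73]]
202 [[534, 21, 73], [535, 27, 72], [536, 32, 72]]
210 [[540, 20, 72], [540, 25, 72], [541, 31, 72]]
218 [[545, 19, 72], [546, 24, 72], [548, 30, 71]]
226 [[551, 18, 72], [552, 23, 72], [552, 29, 73]]
234 [[557, 17, 71], [557, 22, 73], [558, 28, 72]]
242 [[-9223372036854775808, -9223372036854775808, -9223372036854775808], [563, 21, 72], [564, 27, 73]]
250 [[543, 20, 131], [544, 24, 131], [543, 29, 134]]
258 [[543, 21, 141], [543, 24, 141], [543, 28, 144]]
266 [[543, 21, 148], [544, 24, 149], [544, 28, 150]]
274 [[543, 21, 158], [544, 24, 157], [544, 28, 157]]
282 [[543, 21, 165], [544, 24, 164], [544, 28, 165]]
290 [[543, 21, 170], [544, 24, 170], [544, 27, 171]]
298 [[520, 26, 214], [521, 28, 214], [521, 30, 215]]
306 [[521, 26, 216], [522, 28, 216], [522, 30, 216]]
314 [[522, 26, 218], [523, 27, 217], [523, 30, 218]]
scene tip z pct [0.12909817 0.1299352  0.13166095 0.14030604] 83
[-0.29157498 -0.28351082 -0.31325662] [-0.55769585  0.19383372  0.52512127  1.82936523 -0.10601065  1.14723128
  1.39017053]<stdin>:8: RuntimeWarning: invalid value encountered in cast
```

View pics/c4.png

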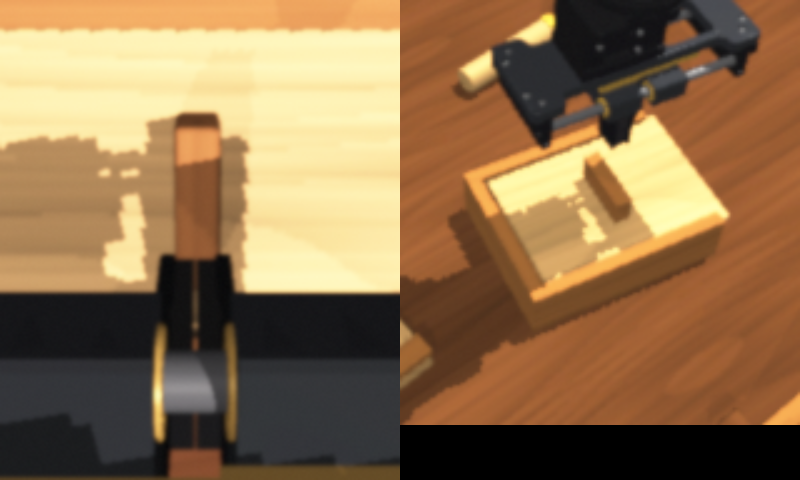

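The picture shows clear air between the finger tips and the bar. Both cameras put the tips at z≈129–130 while the TCP reads 99.4, so the real tips are about 30 mm above the reported TCP. I open and check this again before using it as a correction.

Request:
move_arm(increments="0 0 -3 0 0 0 0; 0 0 -3 0 0 0 0; 0 0 -3 0 0 0 0; 0 0 0 0 0 0 0; 0 0 0 0 0 0 0; 0 0 0 0 0 0 0; 0 0 0 0 0 0 0; 0 0 0 0 0 0 0")

```text
time: 7.0
position: [0.5529, 0.022, 0.0906]
tool_rot: [0.288, 3.128, 0.0]
ft_force: [-0.9, -0.4, 0.1]
grip_width: 0.527
grip_force: 0.0
```

Request:
move_arm(increments="0 0 0 0 0 0 0; 0 0 0 0 0 0 0; 0 0 0 0 0 0 0; 0 0 0 0 0 0 0; 0 0 0 0 0 0 0; 0 0 0 0 0 0 0; 0 0 0 0 0 0 0; 0 0 0 0 0 0 0")

```text
time: 7.67
position: [0.5528, 0.0221, 0.0905]
tool_rot: [0.288, 3.128, 0.0]
ft_force: [-0.3, 0.1, 0.5]
grip_width: 0.992
grip_force: 0.0
```

```bash
python3 - <<'E'
from h import *
pose(); print(ctrl.grip_point_offset); p=ctrl.get_image("wrist"); w=cloud(p)
u=np.array([np.cos(np.radians(79.5)),np.sin(np.radians(79.5))]); v=np.array([-u[1],u[0]])
d=(w[...,:2]-[.5525,.0221])*1000; a=d@u; b=d@v; z=w[...,2]*1000
for lo,hi in((30,70),(-70,-30)):
    m=(a>lo)&(a<hi)&(abs(b)<13)&(z>80)&(z<180); 
    print(m.sum(),np.percentile(z[m],[0,1,5,50]) if m.any() else "", np.percentile(a[m],[1,50,99]) if m.any() else "")
wq=cloud(ctrl.get_image("scene")); d=(wq[...,:2]-[.5525,.0221])*1000; a=d@u; b=d@v; z=wq[...,2]*1000
for lo,hi in((30,70),(-70,-30)):
    m=(a>lo)&(a<hi)&(abs(b)<13)&(z>80)&(z<180); 
    print("scene",m.sum(),np.percentile(z[m],[0,1,5,50]) if m.any() else "", np.percentile(a[m],[1,50,99]) if m.any() else "")
E
```

```text
TCP [552.8  22.1  90.5] yaw y 79.5 z [ 0.  0. -1.] w 0.992 t 7.6667
0.0187
2464 [120.72386634 122.3636646  125.19765973 153.16387665] [42.22364747 45.93939648 54.63089368]
2477 [120.14284376 122.18012289 125.42108137 153.18102318] [-55.99997962 -47.34813418 -43.48532233]
scene 169 [120.21111517 122.1979696  124.46379822 148.0465641 ] [42.080867   44.51756572 55.43024278]
scene 73 [121.73888072 121.76486238 122.96213269 134.37116029] [-55.06746628 -51.65887789 -43.35816836]
```

Confirmed at two heights and from both cameras: tips are 30 mm above the reported TCP, and the open width of ±43 mm matches. I apply the correction, so tips at 48 means a reported z of 18.

Request:
move_arm(increments="0 0 -10 0 0 0 0; 0 0 -10 0 0 0 0; 0 0 -10 0 0 0 0; 0 0 -10 0 0 0 0; 0 0 -8 0 0 0 0; 0 0 -6 0 0 0 0; 0 0 -4 0 0 0 0; 0 0 0 0 0 0 0")

```text
time: 8.43
position: [0.552, 0.0219, 0.0313]
tool_rot: [-0.288, -3.127, 0.001]
ft_force: [-0.3, 0.3, -0.4]
grip_width: 1.001
grip_force: 0.0
```

Request:
move_arm(increments="0 0 -3 0 0 0 0; 0 0 -3 0 0 0 0; 0 0 -3 0 0 0 0; 0 0 -3 0 0 0 0; 0 0 -2 0 0 0 0; 0 0 0 0 0 0 255; 0 0 0 0 0 0 255; 0 0 0 0 0 0 255")

```text
time: 9.1
position: [0.5529, 0.0221, 0.0186]
tool_rot: [0.288, 3.128, 0.0]
ft_force: [0.6, 0.5, -0.2]
grip_width: 0.854
grip_force: 0.0
```

Request:
move_arm(increments="0 0 0 0 0 0 255; 0 0 0 0 0 0 255; 0 0 0 0 0 0 255; 0 0 0 0 0 0 255; 0 0 0 0 0 0 255; 0 0 0 0 0 0 255; 0 0 0 0 0 0 255; 0 0 0 0 0 0 255")

```text
time: 9.77
position: [0.5528, 0.0221, 0.0185]
tool_rot: [0.288, 3.128, 0.0]
ft_force: [0.1, 0.8, -0.1]
grip_width: 0.248
grip_force: 0.0
```

Request:
move_arm(increments="0 0 0 0 0 0 255; 0 0 0 0 0 0 255; 0 0 0 0 0 0 255; 0 0 0 0 0 0 255; 0 0 0 0 0 0 255; 0 0 0 0 0 0 255; 0 0 0 0 0 0 255; 0 0 0 0 0 0 255")

```text
time: 10.43
position: [0.5528, 0.0221, 0.0185]
tool_rot: [0.288, 3.128, 0.0]
ft_force: [0.4, 0.8, -0.1]
grip_width: 0.181
grip_force: 30.0
```

The bar is held at 15.8 mm with 30 N. I slide the lid out along the grooves (79.5°).

Request:
move_arm(increments="0.9 4.9 0 0 0 0 255; 1.5 7.9 0 0 0 0 255; 2.2 11.8 0 0 0 0 255; 2.2 11.8 0 0 0 0 255; 2.2 11.8 0 0 0 0 255; 2.2 11.8 0 0 0 0 255; 2.2 11.8 0 0 0 0 255; 2.2 11.8 0 0 0 0 255")

```text
time: 11.1
position: [0.5685, 0.1071, 0.0185]
tool_rot: [0.287, 3.128, -0.0]
ft_force: [-1.0, -1.5, -0.1]
grip_width: 0.177
grip_force: 30.0
```

Request:
move_arm(increments="2.2 11.8 0 0 0 0 255; 2.2 11.8 0 0 0 0 255; 2.2 11.8 0 0 0 0 255; 2.2 11.8 0 0 0 0 255; 2.2 11.8 0 0 0 0 255; 2.2 11.8 0 0 0 0 255; 2.2 11.8 0 0 0 0 255; 2.2 11.8 0 0 0 0 255")

```text
time: 11.77
position: [0.5859, 0.2018, 0.0182]
tool_rot: [-0.288, -3.128, -0.001]
ft_force: [0.2, 0.2, -0.9]
grip_width: 0.183
grip_force: 30.0
```

Request:
move_arm(increments="2.2 11.8 0 0 0 0 255; 1.6 8.8 0 0 0 0 255; 0 0 -6 0 0 0 255; 0 0 -8 0 0 0 255; 0 0 -8 0 0 0 255; 0 0 -8 0 0 0 255; 0 0 -4 0 0 0 255; 0 0 -2 0 0 0 255")

```text
time: 12.43
position: [0.5889, 0.2194, -0.019]
tool_rot: [-0.29, -3.126, 0.002]
ft_force: [-0.0, 0.2, -0.8]
grip_width: 0.179
grip_force: 30.0
```

Request:
move_arm(increments="0 0 -1 0 0 0 255; 0 0 0 0 0 0 255; 0 0 0 0 0 0 255; 0 0 0 0 0 0 120; 0 0 0 0 0 0 120; 0 0 0 0 0 0 120; 0 0 0 0 0 0 120; 0 0 0 0 0 0 120")

```text
time: 13.1
position: [0.59, 0.2207, -0.0182]
tool_rot: [0.288, 3.128, 0.001]
ft_force: [0.8, 0.7, 0.7]
grip_width: 0.472
grip_force: 0.0
```

Request:
move_arm(increments="0 0 10 0 0 0 120; 0 0 15 0 0 0 120; 0 0 20 0 0 0 120; 0 0 25 0 0 -6 120; 0 0 25 0 0 -6 120; 0 0 25 0 0 -6 120; 0 0 20 0 0 -6 120; 0 0 10 0 0 -6 120")

```text
time: 13.77
position: [0.5914, 0.2211, 0.1358]
tool_rot: [1.095, 2.941, 0.006]
ft_force: [0.2, 0.4, -0.4]
grip_width: 0.529
grip_force: 0.0
```

```bash
python3 - <<'E'
from h import *
pose(); p=ctrl.get_image("top"); w=cloud(p); q=ctrl.get_image("scene")
for n,pp in(("top",p),("scene",q)):
    W=cloud(pp); x,y,z=W[...,0],W[...,1],W[...,2]
    for r in ctrl.find_in("stone",pp)[:3]: print(n,np.round(r["centre"],3),round(r["score"],2))
    for s in ctrl.silhouettes("stone",pp)[:2]:
        m=s["region"]&np.isfinite(z); print(n,round(s["score"],2),m.sum()); rect(W,m&(z>.026)&(z<.037),"stonetop")
    c=np.array([.5506,.0079]); u=np.array([np.cos(np.radians(79.5)),np.sin(np.radians(79.5))]); v=np.array([-u[1],u[0]])
    a=(W[...,:2]-c)@u; b=(W[...,:2]-c)@v
    rect(W,(abs(a)<.078)&(abs(b)<.057)&(z>.026)&(z<.036),"inside25-36")
    m=(a>.11)&(a<.33)&(abs(b)<.08)&(z>.003)&(z<.012); rect(W,m,"lid flat")
    m=(a>.11)&(a<.33)&(abs(b)<.08)&(z>.028)&(z<.04); rect(W,m,"lid bar")
a=p["frame"][90:250,140:340]; b=q["frame"][100:320,220:420]
cv2.imwrite("pics/c5.png",cv2.cvtColor(np.hstack([cv2.resize(a,(400,320)),cv2.resize(b,(400,320))]),cv2.COLOR_RGB2BGR))
E
```

```text
TCP [591.4 221.1 135.8] yaw y 49.2 z [ 0.005  0.003 -1.   ] w 0.529 t 13.7667
top [0.55  0.008 0.032] 0.63
top 0.85 946
stonetop 837 [552.5   8.4] [125.   41.4] 81.6 z [0.0273 0.0308 0.0347]
inside25-36 828 [552.5   8.4] [125.   41.4] 81.6 z [0.0273 0.0308 0.0345]
lid flat 1658 [588.5 204.9] [177.7 157.9] 77.6 z [0.0034 0.006  0.0096]
lid bar 0
scene [0.561 0.004 0.032] 0.64
scene 0.7 1120
stonetop 868 [549.1   8. ] [124.5  43.1] 81.3 z [0.0284 0.0313 0.0333]
inside25-36 881 [549.2   8.5] [125.5  43.1] 81.3 z [0.0284 0.0313 0.0333]
lid flat 2791 [589.3 223. ] [212.1 156.9] 79.6 z [0.004  0.0063 0.0085]
lid bar 161 [588.1 220. ] [18.7 60.8] 76.7 z [0.0297 0.0338 0.036 ]
```

View pics/c5.png

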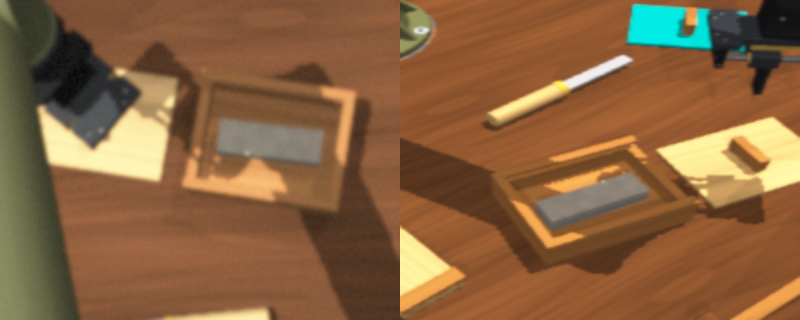

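The lid lies flat on the bench clear of the box, with its bar top at 34 mm. The stone shows at top-crop (270,142), about (551,8) at 81.5°. I move over it.

Request:
move_arm(increments="-4 -21 0 0 0 -5.8 70; -4 -21 0 0 0 -5.8 70; -4 -21 0 0 0 -5.8 70; -4 -21 0 0 0 -5.8 70; -4 -21 0 0 0 -5.8 70; -4 -21 0 0 0 -5.8 70; -4 -21 0 0 0 -5.8 70; -4 -21 0 0 0 -5.8 70")

```text
time: 14.73
position: [0.5566, 0.0514, 0.1303]
tool_rot: [-2.164, -2.276, 0.003]
ft_force: [0.8, 0.7, 0.4]
grip_width: 0.724
grip_force: 0.0
```

Request:
move_arm(increments="-4 -21 0 0 0 -5.8 70; -4 -21 0 0 0 -5.5 70; 0 -2.5 -10 0 0 0 70; 0 0 -10 0 0 0 70; 0 0 -10 0 0 0 70; 0 0 0 0 0 0 70; 0 0 0 0 0 0 70; 0 0 0 0 0 0 70")

```text
time: 15.4
position: [0.5498, 0.0092, 0.1011]
tool_rot: [-2.373, -2.059, 0.001]
ft_force: [-0.0, 0.2, -0.1]
grip_width: 0.725
grip_force: 0.0
```

```bash
python3 - <<'E'
from h import *
pose(); p=ctrl.get_image("wrist"); W=cloud(p); z=W[...,2]
near=np.hypot(W[...,0]-.551,W[...,1]-.008)<.075
rect(W,near&(z>.028)&(z<.034),"stone");rect(W,near&(z<.01),"floor")
E
```

```text
TCP [549.8   9.2 101.1] yaw y -8.1 z [-0.001 -0.    -1.   ] w 0.725 t 15.4
stone 7706 [549.1   7.8] [127.  120.8] 79.6 z [0.0303 0.0315 0.0326]
floor 12674 [549.4   9.8] [146.8 120.5] 79.4 z [0.0054 0.0065 0.0077]
```

```bash
python3 - <<'E'
from h import *
p=ctrl.get_image("wrist"); W=cloud(p); z=W[...,2]
u=np.array([np.cos(np.radians(81.5)),np.sin(np.radians(81.5))]); v=np.array([-u[1],u[0]])
d=W[...,:2]-[.550,.008]; m=(abs(d@u)<.074)&(abs(d@v)<.032)
rect(W,m&(z>.028)&(z<.034),"stone"); print(np.median(W[m&(z>.028)&(z<.034)],0))
E
```

```text
stone 7314 [550.6   7.8] [125.4  40.1] 81.6 z [0.0304 0.0315 0.0325]
[0.55118288 0.01424974 0.03147859]
```

Request:
move_arm(increments="0.9 -1.4 -12 0 0 -0.3 70; 0 0 -15 0 0 0 70; 0 0 -15 0 0 0 70; 0 0 -15 0 0 0 70; 0 0 -15 0 0 0 70; 0 0 -12 0 0 0 70; 0 0 -8 0 0 0 70; 0 0 0 0 0 0 70")

```text
time: 16.17
position: [0.5492, 0.0066, 0.0076]
tool_rot: [-2.38, -2.049, 0.004]
ft_force: [0.7, 0.3, -1.0]
grip_width: 0.727
grip_force: 0.0
```

Request:
move_arm(increments="0 0 -5 0 0 0 70; 0 0 -6 0 0 0 70; 0 0 -6 0 0 0 70; 0 0 -6 0 0 0 70; 0 0 -4 0 0 0 70; 0 0 0 0 0 0 70; 0 0 0 0 0 0 70; 0 0 0 0 0 0 70")

```text
time: 16.83
position: [0.5508, 0.0067, -0.0173]
tool_rot: [2.38, 2.05, 0.0]
ft_force: [0.2, 0.2, -0.2]
grip_width: 0.724
grip_force: 0.0
```

Request:
move_arm(increments="0 0 -2.5 0 0 0 70; 0 0 0 0 0 0 255; 0 0 0 0 0 0 255; 0 0 0 0 0 0 255; 0 0 0 0 0 0 255; 0 0 0 0 0 0 255; 0 0 0 0 0 0 255; 0 0 0 0 0 0 255", grip_force=40)

```text
time: 17.5
position: [0.5506, 0.0068, -0.02]
tool_rot: [-2.38, -2.05, 0.0]
ft_force: [0.2, -0.2, 1.3]
grip_width: 0.454
grip_force: 40.0
```

Request:
move_arm(increments="0 0 0 0 0 0 255; 0 0 0 0 0 0 255; 0 0 3 0 0 0 255; 0 0 6 0 0 0 255; 0 0 8 0 0 0 255; 0 0 10 0 0 0 255; 0 0 10 0 0 0 255; 0 0 0 0 0 0 255")

```text
time: 18.17
position: [0.5527, 0.0067, 0.0197]
tool_rot: [2.379, 2.048, 0.006]
ft_force: [-0.1, -0.2, -2.6]
grip_width: 0.458
grip_force: 40.0
```

Stone is held (39.6 mm, 40 N). I lift it clear and carry it to the board.

Request:
move_arm(increments="0 0 10 0 0 0 255; 0 0 14 0 0 0 255; 0 0 14 0 0 0 255; 0 0 14 0 0 0 255; -2 -8 4 0 0 -3 255; -4 -16 0 0 0 -6 255; -5 -20 0 0 0 -6 255; -5 -20 0 0 0 -6 255")

```text
time: 18.83
position: [0.5344, -0.0575, 0.0735]
tool_rot: [-2.717, -1.577, -0.001]
ft_force: [-0.1, -0.9, -1.7]
grip_width: 0.458
grip_force: 40.0
```

Request:
move_arm(increments="-5 -20 0 0 0 -6 255; -5 -20 0 0 0 -6 255; -5 -20 0 0 0 -6 255; -5 -20 0 0 0 -6 255; -5 -20 0 0 0 -6 255; -5 -20 0 0 0 -6 255; -5 -20 0 0 0 -6 255; -5 -16 0 0 0 -6 255")

```text
time: 19.5
position: [0.494, -0.2148, 0.0735]
tool_rot: [3.124, 0.331, 0.0]
ft_force: [0.8, -0.3, -2.4]
grip_width: 0.459
grip_force: 40.0
```

Request:
move_arm(increments="-6 -10 0 0 0 -4 255; -6 -7 0 0 0 -3 255; 0 0 0 0 0 0 255; 0 0 0 0 0 0 255; 0 0 0 0 0 0 255; 0 0 0 0 0 0 255; 0 0 0 0 0 0 255; 0 0 0 0 0 0 255")

```text
time: 20.17
position: [0.483, -0.2296, 0.073]
tool_rot: [-3.138, -0.152, -0.0]
ft_force: [-0.0, -0.0, -3.0]
grip_width: 0.454
grip_force: 40.0
```

```bash
python3 - <<'E'
from h import *
pose()
p=ctrl.get_image("wrist"); W=cloud(p); z=W[...,2]
near=(abs(W[...,0]-.4874)<.13)&(abs(W[...,1]+.23)<.06)
rect(W,near&(z>.011)&(z<.032),"board"); rect(W,near&(z>.022)&(z<.030),"cleats")
rect(W,near&(z>.085)&(z<.135),"stone+")
W=cloud(ctrl.get_image("scene")); z=W[...,2]; near=(abs(W[...,0]-.4874)<.13)&(abs(W[...,1]+.23)<.06)
rect(W,near&(z>.105)&(z<.125),"stonetop scene")
E
```

```text
TCP [ 483.  -229.6   73. ] yaw y -84.4 z [ 0.  0. -1.] w 0.454 t 20.1667
board 8820 [ 484.4 -230.2] [195.6  80.3] 5.4 z [0.0154 0.0172 0.0273]
cleats 3836 [ 484.4 -230.2] [195.6  80.3] 5.4 z [0.0253 0.0265 0.0276]
stone+ 17797 [ 494.4 -229.2] [106.6  60.8] 5.4 z [0.1204 0.1243 0.1256]
stonetop scene 838 [ 484.9 -229.6] [126.   58.3] 7.1 z [0.1086 0.1235 0.1248]
```

Aligned (yaw −84.4, stone bottom about 99 mm). I lower it gently.

Request:
move_arm(increments="2 0 -12 0 0 0 255; 0 0 -15 0 0 0 255; 0 0 -15 0 0 0 255; 0 0 -15 0 0 0 255; 0 0 -10 0 0 0 255; 0 0 -6 0 0 0 255; 0 0 -4 0 0 0 255; 0 0 0 0 0 0 255")

```text
time: 20.93
position: [0.4842, -0.2303, -0.0047]
tool_rot: [3.138, 0.15, -0.002]
ft_force: [-0.5, -0.1, -3.1]
grip_width: 0.457
grip_force: 40.0
```

Request:
move_arm(increments="0 0 -1.5 0 0 0 255; 0 0 -1 0 0 0 255; 0 0 -1 0 0 0 255; 0 0 -0.5 0 0 0 255; 0 0 -0.5 0 0 0 255; 0 0 0 0 0 0 255; 0 0 0 0 0 0 255; 0 0 0 0 0 0 255")

```text
time: 21.6
position: [0.4847, -0.2302, -0.0084]
tool_rot: [3.138, 0.15, 0.0]
ft_force: [0.0, -0.4, -2.2]
grip_width: 0.454
grip_force: 40.0
```

Request:
move_arm(increments="0 0 -0.5 0 0 0 255; 0 0 -0.5 0 0 0 255; 0 0 -0.4 0 0 0 255; 0 0 0 0 0 0 255; 0 0 0 0 0 0 255; 0 0 0 0 0 0 255; 0 0 0 0 0 0 255; 0 0 0 0 0 0 255")

```text
time: 22.27
position: [0.4846, -0.2302, -0.0099]
tool_rot: [3.138, 0.15, -0.0]
ft_force: [0.5, 0.8, -2.1]
grip_width: 0.457
grip_force: 40.0
```

Request:
move_arm(increments="0 0 -0.4 0 0 0 255; 0 0 0 0 0 0 255; 0 0 -0.3 0 0 0 255; 0 0 0 0 0 0 255; 0 0 -0.3 0 0 0 255; 0 0 0 0 0 0 255; 0 0 0 0 0 0 255; 0 0 0 0 0 0 255")

```text
time: 22.93
position: [0.4847, -0.2302, -0.01]
tool_rot: [-3.137, -0.15, 0.0]
ft_force: [-4.0, 2.0, 9.7]
grip_width: 0.455
grip_force: 40.0
```

Contact with the board (+9.7 N). I open slowly and retreat.

Request:
move_arm(increments="0 0 0.4 0 0 0 255; 0 0 0.2 0 0 0 255; 0 0 0 0 0 0 80; 0 0 0 0 0 0 80; 0 0 0 0 0 0 80; 0 0 0 0 0 0 80; 0 0 0 0 0 0 80; 0 0 0 0 0 0 80")

```text
time: 23.6
position: [0.4847, -0.2303, -0.0104]
tool_rot: [3.138, 0.15, -0.0]
ft_force: [-0.3, 1.1, 0.1]
grip_width: 0.679
grip_force: 0.0
```

Request:
move_arm(increments="0 0 8 0 0 0 80; 0 0 12 0 0 0 80; 0 0 20 0 0 0 80; 0 0 30 0 0 0 80; 0 0 30 0 0 0 80; -4 30 20 0 0 0 80; -4 30 0 0 0 0 80; -4 30 0 0 0 0 80")

```text
time: 24.27
position: [0.4736, -0.1408, 0.1117]
tool_rot: [-3.138, -0.145, -0.006]
ft_force: [0.5, 0.2, -0.0]
grip_width: 0.686
grip_force: 0.0
```

Request:
move_arm(increments="0 30 0 0 0 0 80; 0 30 0 0 0 0 80; 0 30 0 0 0 0 80; 0 30 0 0 0 0 80; 0 15 0 0 0 0 80; 0 0 0 0 0 0 80; 0 0 0 0 0 0 80; 0 0 0 0 0 0 80")

```text
time: 24.93
position: [0.4729, -0.0067, 0.1102]
tool_rot: [3.138, 0.147, 0.001]
ft_force: [-0.7, -0.4, -0.4]
grip_width: 0.69
grip_force: 0.0
```

```bash
python3 - <<'E'
from h import *
pose(); p=ctrl.get_image("top"); q=ctrl.get_image("scene")
for n,P in(("top",p),("scene",q)):
    W=cloud(P); z=W[...,2]; near=(abs(W[...,0]-.4874)<.13)&(abs(W[...,1]+.23)<.07)
    rect(W,near&(z>.036)&(z<.05),n+" stone"); rect(W,near&(z>.011)&(z<.032),n+" board")
    u=np.array([np.cos(np.radians(79.5)),np.sin(np.radians(79.5))]); v=np.array([-u[1],u[0]]); d=W[...,:2]-[.5895,.2205]
    rect(W,(abs(d@u)<.11)&(abs(d@v)<.085)&(z>.004)&(z<.009),n+" lid")
cv2.imwrite("pics/end.png",cv2.cvtColor(np.vstack([p["frame"][80:280],q["frame"][100:320]]),cv2.COLOR_RGB2BGR))
E
```

```text
TCP [472.9  -6.7 110.2] yaw y -84.6 z [ 0.001 -0.    -1.   ] w 0.69 t 24.9333
top stone 890 [ 489.3 -230.2] [125.3  40.5] 5.8 z [0.0373 0.0408 0.0442]
top board 1765 [ 487.4 -229.4] [195.5  80.7] 5.5 z [0.0127 0.0177 0.0281]
top lid 2388 [590.1 220.8] [219.1 168.8] 80.1 z [0.0042 0.0061 0.0085]
scene stone 1048 [ 485.4 -230. ] [127.1  40.7] 5.7 z [0.0389 0.0412 0.0432]
scene board 2103 [ 483.2 -229.1] [198.6  80.9] 5.3 z [0.0142 0.0175 0.0277]
scene lid 2597 [589.1 225. ] [187.6 138.8] 79.6 z [0.0045 0.0063 0.0082]
```

View pics/end.png

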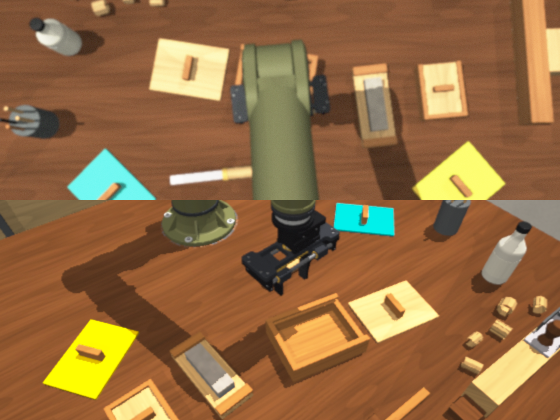

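The stone lies flat (top at 41 mm) and centred between the cleats, at top-view (374,103). The lid is flat on the bench at (188,68), and the arm touches nothing. I hand the job in.

```bash
python3 -c "
from bench import ctrl
print(ctrl.close_job())"
```

```text
the job is handed in; nothing more can be done
None
```

The job is handed in at about 25 s of the 53 s: the lid was slid out and lies flat on the bench, and the oilstone lies flat and lengthwise between the board's cleats (the real finger tips sat about 30 mm above the reported TCP, so I corrected for that after one harmless missed grip on the lid's bar).

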